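# Stack the oblong craft tray on the carousel caddy

### The job

Two grey trays with wooden carrying bars stand beside the carousel caddy; the oblong one belongs on the caddy, the square one does not. Lift the oblong tray by its bar, line it up with the caddy's base tray and lower it gently (do not drop it) so that its four corner lugs go into the four corner sockets and it sits flat on the rim, then let go. Leave the square tray where it stands and do not tip over the glass cup of beads on the caddy.

Things in the scene. Friction and masses are not known exactly. Their poses are not given: they have to be found in the camera images.
- long_tray: Oblong grey tray, 160 (x) by 120 (y) mm, 0.25-0.5 kg. Origin: mid-plan at lug-tip level (table height at start), z up. Above it: four tapered lugs 0-16 mm (8 mm wide at tip, 14 at root; x +-61, y +-41), underside 16, walls to 56, wooden carrying bar along x at 82-98 mm, 16 mm wide, on end uprights: grip its middle, 90 mm above the origin, fingers closing along y; free below down to 20 mm.
- carousel: Revolving caddy: disc, radius 125 mm, top at 22 mm, carrying a base tray 160 (x) by 120 (y) mm, rim 70 mm above the table. Origin: turning axis = mid-tray, at table height; z up. Corner sockets 32 mm square inside, 45 deep, at x +-61, y +-41. The oblong tray fits either way round; seated, its underside is on the rim, its origin 54 mm above this one. Turns stiffly (0.3 N m), cannot slide.
- square_tray: A bystander: square grey tray 110 by 110 mm, built and handled like the oblong one (same heights, bar along its x). It does not fit the caddy. Origin in the middle of its plan at the level of its lug tips; z up.
- bead_cup: A bystander: small glass cup holding wooden beads, 40 mm across and 50 mm high, standing on the caddy's disc beside a long side of the base tray (15 mm from it), top 72 mm above the table. Origin at the centre of its underside; z up.
Not all that is in view belongs to the job. Leave any green look-alike of the long_tray alone.

How it is judged (in metres and radians):
On the way:
1. the oblong tray is lifted clear of the table (height (world z) of long_tray above 0.09 m), for 0.2 s.
At the end, for the whole second after the job is handed in: The oblong tray rests level (3 deg) on the caddy's rim, all four lugs in the sockets: origin 48 to 58 mm above the caddy's, within 18 mm sideways, parallel within 11 deg (either way round), released, at rest; square tray within 30 mm of its start, bead cup upright (z of long_tray in the frame of carousel between 0.048 and 0.058 m and horizontal distance between long_tray and carousel below 0.018 m and angle between the x axis of long_tray and the x axis of carousel, either way round below 0.2 rad and angle between long_tray's own z axis and vertical below 0.06 rad and linear speed of long_tray below 0.02 m/s and angular speed of long_tray below 0.1 rad/s and distance of square_tray from where it was at the start of the episode below 0.03 m and angle between bead_cup's own z axis and vertical below 0.5 rad); the robot touches nothing.
It fails at once if the oblong tray is dropped onto the caddy (arrives faster than 0.6 m/s) (horizontal distance between long_tray and carousel below 0.08 m and z of long_tray in the frame of carousel below 0.085 m and linear speed of long_tray above 0.6 m/s).
It fails at once if the square tray is moved by more than 30 mm (distance of square_tray from where it was at the start of the episode above 0.03 m).
It fails at once if the bead cup is tipped over (angle between bead_cup's own z axis and vertical above 0.5 rad).
It also fails if it takes over 42 s, if anything falls off the work surface, if the arm or the gripper's body presses on something with over 40 N, if the wrist force passes 120 N, or if a joint passes its speed limit or range.

### The arm

A 7-joint arm with a two-finger parallel gripper is mounted at the origin on the work surface. World frame = base frame: x ahead of the robot, y to its left, z up, the work surface at z = 0. Lengths are in mm, angles in rad, forces in N, time in s.
With the tool pointing down it reaches from about 400 to 850 mm from the base axis. Payload 4.4 kg.
Tool frame: the origin (TCP) lies on the centre line of the jaws, within the pads' length; the fingertips stand arm.tip_reach ahead of it and the grasp point (between the pads) is the TCP (arm.tip_reach is the distance from the TCP to the fingertips, in mm); z points along the fingers, y is the line along which they close (so a half turn about z gives the same grasp; the last joint's range is limited). The gripper opens to 94 mm and grips with 3 to 60 N. Pads are 16 mm wide; open, the fingers measure 119 mm over their backs; the gripper's body (75 mm by 177 mm) begins 78 mm behind the grasp point.
Start: joints at [-1.259, 0.628, 0.038, 1.517, -0.027, 0.996, -0.02], TCP at [239.747, 604.185, 224.478] pointing down, gripper open.
Joint ranges: [-3.06, 3.06], [-0.37, 2.12], [-1.25, 1.32], [0.18, 2.47], [-1.1, 4.24], [0.23, 1.98], [-2.94, 2.94]. Speed limits (rad/s): [2.57, 2.57, 3.14, 3.14, 3.14, 3.14, 3.14].

### API

Orientations are given as a rotation vector (axis times angle).
In Python, from bench import arm, viewer gives the robot as it stands.
- The arm moves only by the tool servo_tool, never from a script. Its arguments are lists of equal length, an entry for each row: "jaw": the opening, from 0 (shut) to 1 (fully open); "delta_pos": the shift along the tool's x, y, z in cm, a list of three; "spin": the turn about the tool's z in degrees. In form: {"jaw": [jaw, ...], "delta_pos": [[x, y, z], ...], "spin": [spin, ...]}. A call has 1 to 5 rows; each row shifts and turns the commanded pose from where the row before left it, along the tool's axes as they then stand; what a row does not reach is not made up. A row lasts 1/10 s, in which the tool goes at most 50 mm and 8.59 degrees, less where a joint would pass 70% of its speed; a pose out of reach is approached as far as the arm can. A call is refused whole if a number of a shift passes 5 or a number of a turn 8.59, either way. A call with a gripper value outside its range is refused whole. The fingers move at their own pace and stop on an object; "newtons" is the grip in N (left out, the last holds). Time passes only in rows, so rows that do not move let the fingers close. It gives the time, the measured TCP pose, the force, the opening and the grip force at its end, in the units of the state.
- arm.state(): the state, without advancing time (a new reading comes with each control period).
- viewer.get_image(name): name is "scene" or "top" or "wrist"; returns a dict with "pixels" (384x512x3 uint8, red, green, blue), "fx", "fy", "cx", "cy" (pixels), "origin" and "rotation" of the camera in the world. Camera axes: x right, y up, looking along -z (the intrinsics and any distortion apply to the point x, -y, -z); pixel columns grow to the right and rows downward; lengths in mm; the calibration is good to about 2 mm. A picture is of the moment at which its call begins. There is no depth.
- arm.job_done(): hands the job in; it is judged then, once.
The state is a dict: "t": time; "joint_pos": joint angles; "joint_velocities": joint speeds; "effort": joint torques, N m; "tcp_pos": TCP position; "ee_rot": TCP orientation; "force": force on the tool from outside, world axes, zero at the start; "moment": the same for the moment, N m; "opening": opening from 0.0 (shut) to 1.0 (fully open); "gripper_force": force on a finger pad.
Only numpy, scipy, OpenCV 4.12 (cv2) and the standard library are available. Lean on these libraries where they do the work, as an engineer would, in place of code of your own. Each camera call takes 0.05 s, during which the arm holds its last target. There are 200 camera calls.

## Working session

There is one attempt and no reset: what is moved stays moved. The work goes in short steps, Python scripts to look and compute and a tool call to move; the robot and the scene stay as the last step left them, time stands still between calls to the robot, and variables do not carry over. Pictures are saved under pics/ and viewed, at most 10 in all, crops included, and the job is handed in when it is done.

Besides the shell and the picture viewer there is one more tool, called after "Emit:" in YAML: its name, and indented under it one key for each argument. servo_tool: Moves the arm, as the interface text tells. Its arguments: {"type":"object","properties":{"jaw":{"type":"array","items":{"type":"number"}},"delta_pos":{"type":"array","items":{"type":"array","items":{"type":"number"}}},"spin":{"type":"array","items":{"type":"number"}},"newtons":{"type":"number"}},"required":["jaw","delta_pos","spin"]}

```bash
mkdir -p pics
cat > h.py <<'E'
import numpy as np, cv2, json
from bench import arm, viewer
def snap(name,fn):
    d=viewer.get_image(name); cv2.imwrite('pics/'+fn+'.png',d['pixels'][:,:,::-1])
    np.savez('pics/'+fn+'.npz',**{k:np.array(v) for k,v in d.items()}); return d
def ray(d,u,v):
    c=np.array([(u-d['cx'])/d['fx'],-(v-d['cy'])/d['fy'],-1.0]); return np.array(d['origin']),np.array(d['rotation'])@c
def at(d,u,v,z):
    o,r=ray(d,u,v); return o+r*(z-o[2])/r[2]
def proj(d,p):
    c=np.array(d['rotation']).T@(np.array(p)-d['origin']); return d['cx']+d['fx']*c[0]/-c[2], d['cy']-d['fy']*c[1]/-c[2]
E
python3 - <<'E'
from h import *
a=snap('top','top0');b=snap('scene','scene0')
print([ (k,a[k]) for k in a if k!='pixels'],[ (k,b[k]) for k in b if k!='pixels'])
s=arm.state();print(s,arm.tip_reach)
E
```

```text
[('fx', 467.8360073666655), ('fy', 467.8360073666655), ('cx', 261.5656610526328), ('cy', 192.39060442492513), ('origin', array([ 328.30897224,  -55.05660349, 1554.00205335])), ('rotation', array([ 0.047242  , -0.04446511, -1.57297501]))] [('fx', 403.99389360758886), ('fy', 403.99389360758886), ('cx', 253.22299506740674), ('cy', 195.58334909168627), ('origin', array([1251.3424273 ,   55.89403308,  641.7189558 ])), ('rotation', array([0.68896258, 0.78202885, 1.53728665]))]
{'t': 0.1, 'joint_pos': array([-1.25878689,  0.6292522 ,  0.03842254,  1.51824294, -0.02701444,
        0.99633115, -0.01996599]), 'joint_velocities': array([ 0.00061422, -0.00196626,  0.00106133, -0.00200426,  0.00016401,
        0.00096185,  0.0004211 ]), 'effort': array([ 3.20012201e-03, -5.50797272e+01,  1.14750445e+00, -1.87119251e+01,
       -5.22160437e-02,  1.92522502e-02,  2.16965134e-05]), 'tcp_pos': array([239.52048375, 603.64738887, 223.65460425]), 'ee_rot': array([-5.89807127e-01, -3.08539279e+00,  2.64600239e-03]), 'force': array([-1.27366071, -0.60590904, -0.42729268]), 'moment': array([-0.03569964,  0.00066501,  0.06173124]), 'gripper_force': 0.0, 'opening': 0.9989560874025202} 19.0
```

View pics/top0.png

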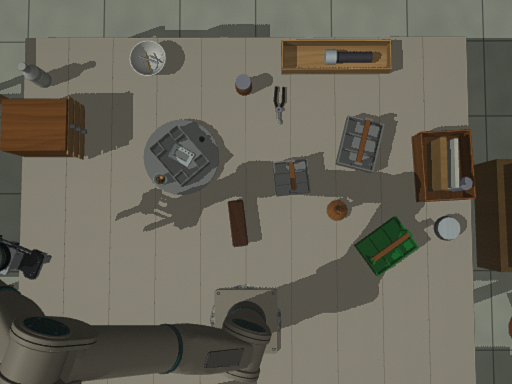

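View pics/scene0.png

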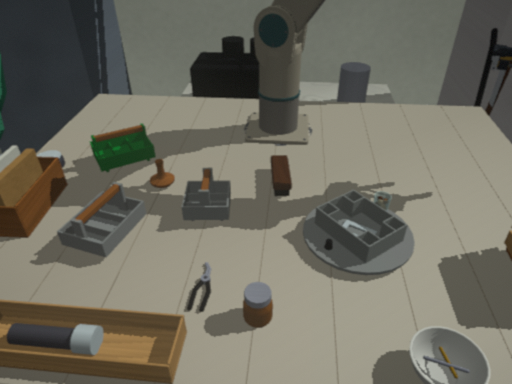

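```bash
sed -i "s/^def ray/def R(d):\n    return cv2.Rodrigues(np.array(d['rotation'],float).reshape(3,1))[0]\ndef ray/; s/np.array(d\['rotation'\])@c/R(d)@c/; s/np.array(d\['rotation'\]).T/R(d).T/" h.py
python3 - <<'E'
from h import *
d=np.load('pics/top0.npz');p=d['pixels'][:,:,::-1]
c=[cv2.resize(p[y:y+100,x:x+100],(400,400),interpolation=cv2.INTER_CUBIC) for x,y in((315,95),(135,107))]
cv2.imwrite('pics/crop0.png',np.hstack(c))
for u,v,z in((367,122,98),(358,163,98),(182,157,70),(292,177,90),(160,180,72)):print(u,v,at(d,u,v,z).round(0))
print(R(dict(rotation=arm.state()['ee_rot'])).round(3))
E
```

```text
367 122 [ 634. -385.   98.]
358 163 [ 505. -354.   98.]
182 157 [529. 201.  70.]
292 177 [ 462. -148.   90.]
160 180 [455. 270.  72.]
[[-0.929  0.369 -0.001]
 [ 0.369  0.929 -0.002]
 [ 0.    -0.002 -1.   ]]
```

View pics/crop0.png

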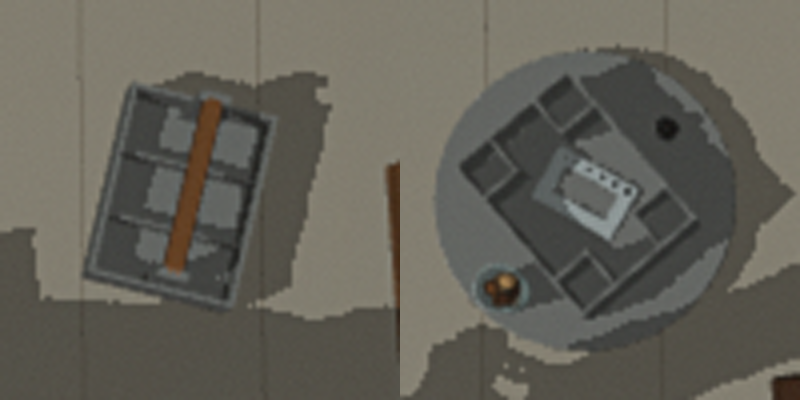

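Run:
```python
from h import *
d=np.load('pics/top0.npz')
f=lambda x,y,ox,oy,z:at(d,ox+(x+.5)/4-.5,oy+(y+.5)/4-.5,z)[:2]
def rep(n,P):
    P=np.array(P);e=np.roll(P,-1,0)-P
    print(n,P.mean(0).round(1),np.linalg.norm(e,axis=1).round(0),(np.degrees(np.arctan2(e[:,1],e[:,0]))%180).round(1))
rep('tray',[f(x,y,315,95,56) for x,y in((133,85),(275,120),(232,310),(85,275))])
rep('bar',[f(x,y,315,95,98) for x,y in((212,100),(175,270))])
rep('caddy',[f(x,y,135,107,70) for x,y in((168,75),(298,220),(188,318),(60,165))])
```

```text
tray [ 571.6 -370.3] [118. 159. 121. 160.] [ 75.8 166.4  76.3 165.2]
bar [ 574.5 -371.2] [138. 138.] [167. 167.]
caddy [534.7 210.1] [157. 117. 160. 112.] [ 41.8 131.9  40.  130.2]
```

```bash
cat > plan.py <<'E'
import sys
from h import *
# plan.py x y z heading n : polar interpolation, rounded rows, simulated with rounding
def plan(X,Y,Z,H,n):
    s=arm.state(); p=np.array(s['tcp_pos']); r=R(dict(rotation=s['ee_rot'])); h=np.degrees(np.arctan2(r[1,0],r[0,0]))
    print('at',p.round(1),'head',round(h,2),'t',round(s['t'],2))
    dh=H-h
    if abs(dh)>185: dh-=360*np.sign(dh)
    r0,a0=np.hypot(*p[:2]),np.arctan2(p[1],p[0]); r1,a1=np.hypot(X,Y),np.arctan2(Y,X)
    q=p.copy(); g=h; rows=[];sp=[]
    for i in range(1,n+1):
        k=i/n; rr=r0+(r1-r0)*k; a=a0+(a1-a0)*k
        w=np.array([rr*np.cos(a),rr*np.sin(a),p[2]+(Z-p[2])*k])-q
        c,S=np.cos(np.radians(g)),np.sin(np.radians(g))
        T=np.array([[c,S,0],[S,-c,0],[0,0,-1]])
        d=(T@w/10).round(1); q=q+T.T@d*10; u=round(-(h+dh*k-g),1); g-=u; rows.append((d+0.).tolist()); sp.append(round(u,1))
    for i in range(0,n,5): print('"delta_pos":',rows[i:i+5],'"spin":',sp[i:i+5])
if __name__=='__main__': plan(*map(float,sys.argv[1:5]),int(sys.argv[5]))
E
python3 plan.py 572.5 -370.5 220 -14 30
```

```text
at [239.5 603.6 223.7] head 158.36 t 0.1
"delta_pos": [[-3.8, 0.0, 0.0], [-3.9, 0.1, 0.0], [-3.8, 0.4, 0.0], [-3.8, 0.4, 0.0], [-3.8, 0.7, 0.1]] "spin": [np.float64(5.7), np.float64(5.8), np.float64(5.7), np.float64(5.8), np.float64(5.7)]
"delta_pos": [[-3.8, 0.7, 0.0], [-3.7, 1.0, 0.0], [-3.8, 1.1, 0.0], [-3.6, 1.3, 0.0], [-3.7, 1.4, 0.0]] "spin": [np.float64(5.8), np.float64(5.7), np.float64(5.8), np.float64(5.7), np.float64(5.8)]
"delta_pos": [[-3.5, 1.5, 0.0], [-3.5, 1.7, 0.0], [-3.5, 1.9, 0.1], [-3.3, 2.0, 0.0], [-3.3, 2.1, 0.0]] "spin": [np.float64(5.7), np.float64(5.7), np.float64(5.8), np.float64(5.7), np.float64(5.8)]
"delta_pos": [[-3.2, 2.3, 0.0], [-3.1, 2.4, 0.0], [-3.0, 2.6, 0.0], [-2.9, 2.6, 0.0], [-2.8, 2.8, 0.0]] "spin": [np.float64(5.7), np.float64(5.8), np.float64(5.7), np.float64(5.8), np.float64(5.7)]
"delta_pos": [[-2.7, 2.9, 0.1], [-2.6, 3.1, 0.0], [-2.4, 3.1, 0.0], [-2.4, 3.2, 0.0], [-2.1, 3.4, 0.0]] "spin": [np.float64(5.7), np.float64(5.8), np.float64(5.7), np.float64(5.8), np.float64(5.7)]
"delta_pos": [[-2.1, 3.4, 0.0], [-1.9, 3.5, 0.0], [-1.8, 3.6, 0.0], [-1.6, 3.6, 0.1], [-1.4, 3.8, 0.0]] "spin": [np.float64(5.8), np.float64(5.7), np.float64(5.8), np.float64(5.7), np.float64(5.8)]
```

Emit:
servo_tool:
  jaw: [1,1,1,1,1]
  delta_pos:
    - [-3.8,0,0]
    - [-3.9,0.1,0]
    - [-3.8,0.4,0]
    - [-3.8,0.4,0]
    - [-3.8,0.7,0]
  spin: [5.7,5.8,5.7,5.8,5.7]

```text
t: 0.6
tcp_pos: [409.2, 512.3, 224.0]
ee_rot: [-1.342, -2.84, 0.001]
force: [0.7, 0.5, 0.9]
opening: 1.0
gripper_force: 0.0
```

Emit:
servo_tool:
  jaw: [1,1,1,1,1]
  delta_pos:
    - [-3.8,0.7,0]
    - [-3.7,1.0,0]
    - [-3.8,1.1,0]
    - [-3.6,1.3,0]
    - [-3.7,1.4,0]
  spin: [5.8,5.7,5.8,5.7,5.8]

```text
t: 1.1
tcp_pos: [544.9, 374.2, 223.9]
ee_rot: [-2.006, -2.418, 0.001]
force: [0.3, 0.7, 0.1]
opening: 1.003
gripper_force: 0.0
```

Emit:
servo_tool:
  jaw: [1,1,1,1,1]
  delta_pos:
    - [-3.5,1.5,0]
    - [-3.5,1.7,0]
    - [-3.5,1.9,0]
    - [-3.3,2.0,0]
    - [-3.3,2.1,0]
  spin: [5.7,5.7,5.8,5.7,5.8]

```text
t: 1.6
tcp_pos: [634.5, 202.2, 223.9]
ee_rot: [-2.542, -1.845, 0.001]
force: [-0.5, 0.5, -0.4]
opening: 1.0
gripper_force: 0.0
```

Emit:
servo_tool:
  jaw: [1,1,1,1,1]
  delta_pos:
    - [-3.2,2.3,0]
    - [-3.1,2.4,0]
    - [-3.0,2.6,0]
    - [-2.9,2.6,0]
    - [-2.8,2.8,0]
  spin: [5.7,5.8,5.7,5.8,5.7]

```text
t: 2.1
tcp_pos: [671.2, 9.6, 223.9]
ee_rot: [-2.92, -1.157, 0.001]
force: [0.2, 0.1, -0.2]
opening: 0.999
gripper_force: 0.0
```

Emit:
servo_tool:
  jaw: [1,1,1,1,1]
  delta_pos:
    - [-2.7,2.9,0]
    - [-2.6,3.1,0]
    - [-2.4,3.1,0]
    - [-2.4,3.2,0]
    - [-2.1,3.4,0]
  spin: [5.7,5.8,5.7,5.8,5.7]

```text
t: 2.6
tcp_pos: [650.3, -187.8, 223.9]
ee_rot: [-3.116, -0.397, 0.001]
force: [0.6, -0.8, 0.2]
opening: 0.999
gripper_force: 0.0
```

Emit:
servo_tool:
  jaw: [1,1,1,1,1]
  delta_pos:
    - [-2.1,3.4,0]
    - [-1.9,3.5,0]
    - [-1.8,3.6,0]
    - [-1.6,3.6,0]
    - [-1.4,3.8,0]
  spin: [5.8,5.7,5.8,5.7,5.8]

```text
t: 3.1
tcp_pos: [572.4, -371.1, 223.8]
ee_rot: [-3.117, 0.39, 0.001]
force: [0.5, -0.3, -0.1]
opening: 0.998
gripper_force: 0.0
```

Emit:
servo_tool:
  jaw: [1,1]
  delta_pos:
    - [0,0,0]
    - [0,0,0]
  spin: [0,0]

```text
t: 3.3
tcp_pos: [572.3, -370.9, 224.0]
ee_rot: [-3.117, 0.387, 0.001]
force: [-0.2, -0.2, 0.5]
opening: 1.0
gripper_force: 0.0
```

```bash
python3 - <<'E'
from h import *
d=snap('wrist','w1'); cv2.imwrite('pics/w1.png',d['pixels'][:,:,::-1])
print(d['origin'],d['rotation'])
E
python3 plan.py 572.5 -370.5 90 -14 5
```

```text
[ 636.44397643 -388.85818507  384.29744508] [-0.16491283  0.21298396 -1.80808692]
at [ 573.5 -369.3  223.8] head -13.99 t 3.35
"delta_pos": [[0.0, 0.0, 2.7], [0.0, 0.1, 2.7], [0.0, 0.0, 2.6], [-0.1, 0.0, 2.7], [0.0, 0.0, 2.7]] "spin": [np.float64(0.0), np.float64(0.0), np.float64(0.0), np.float64(0.0), np.float64(0.0)]
```

View pics/w1.png

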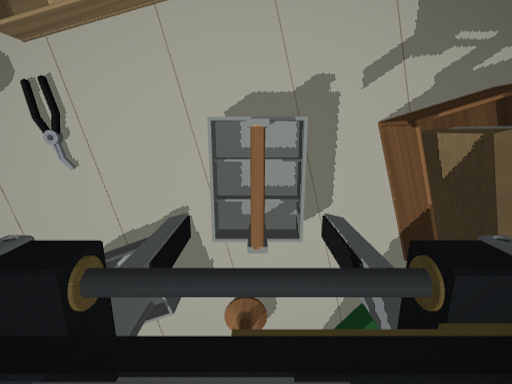

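Run:
```python
from h import *
d=np.load('pics/w1.npz')
a,b=at(d,258,124,98),at(d,258,249,98); print(a,b,(a+b)/2,np.degrees(np.arctan2(*(a-b)[1::-1])),np.linalg.norm(a-b))
c=[at(d,u,v,56) for u,v in((208,117),(307,117),(303,240),(213,240))]; print(np.mean(c,0),np.array(c).round(0))
```

```text
[ 641.59544844 -392.46145184   98.        ] [ 504.3993767  -358.20966103   98.        ] [ 572.99741257 -375.33555644   98.        ] -14.017679162977089 141.40702696324738
[ 573.96041082 -375.60068034   56.        ] [[ 665. -337.   56.]
 [ 636. -452.   56.]
 [ 483. -415.   56.]
 [ 512. -299.   56.]]
```

Emit:
servo_tool:
  jaw: [1,1,1,1,1]
  delta_pos:
    - [0.1,0.5,2.5]
    - [0,0,3]
    - [0,0,3]
    - [0,0,3]
    - [0,0,1.9]
  spin: [0,0,0,0,0]

```text
t: 3.85
tcp_pos: [573.7, -371.7, 87.6]
ee_rot: [-3.115, 0.378, 0.003]
force: [-0.4, 0.0, 0.9]
opening: 1.001
gripper_force: 0.0
```

Emit:
servo_tool:
  jaw: [0,0,0,0,0]
  delta_pos:
    - [0,0,0]
    - [0,0,0]
    - [0,0,0]
    - [0,0,0]
    - [0,0,0]
  spin: [0,0,0,0,0]
  newtons: 40

```text
t: 4.35
tcp_pos: [573.4, -375.5, 91.6]
ee_rot: [3.118, -0.384, 0.002]
force: [-0.3, -0.7, 0.7]
opening: 0.613
gripper_force: 0.0
```

Emit:
servo_tool:
  jaw: [0,0,0,0]
  delta_pos:
    - [0,0,0]
    - [0,0,0]
    - [0,0,0]
    - [0,0,0]
  spin: [0,0,0,0]

```text
t: 4.75
tcp_pos: [572.8, -375.3, 90.4]
ee_rot: [-3.118, 0.384, 0.0]
force: [-0.6, -0.2, 0.7]
opening: 0.272
gripper_force: 0.0
```

Emit:
servo_tool:
  jaw: [0,0,0,0]
  delta_pos:
    - [0,0,0]
    - [0,0,0]
    - [0,0,0]
    - [0,0,0]
  spin: [0,0,0,0]

```text
t: 5.15
tcp_pos: [573.1, -374.6, 90.3]
ee_rot: [-3.117, 0.383, 0.0]
force: [-0.5, 2.3, -0.0]
opening: 0.168
gripper_force: 40.0
```

Emit:
servo_tool:
  jaw: [0,0,0,0,0]
  delta_pos:
    - [0,0,-0.5]
    - [0,0,-1]
    - [0,0,-2]
    - [0,0,-2]
    - [0,0,-2]
  spin: [0,0,0,0,0]

```text
t: 5.65
tcp_pos: [572.3, -376.1, 166.7]
ee_rot: [3.117, -0.385, -0.0]
force: [1.3, -0.5, -3.2]
opening: 0.17
gripper_force: 40.0
```

Emit:
servo_tool:
  jaw: [0,0,0,0,0]
  delta_pos:
    - [0,0,-2]
    - [0,0,-2]
    - [0,0,-2]
    - [0,0,-1.5]
    - [0,0,0]
  spin: [0,0,0,0,0]

```text
t: 6.15
tcp_pos: [573.4, -376.9, 243.2]
ee_rot: [3.115, -0.385, 0.006]
force: [0.4, -0.3, -3.6]
opening: 0.167
gripper_force: 40.0
```

```bash
python3 plan.py 534.7 210 240 41 25; python3 -c "
from h import *
snap('wrist','w2')"
```

```text
at [ 573.4 -376.9  243.2] head -14.07 t 6.15
"delta_pos": [[0.4, -2.6, 0.0], [0.4, -2.6, 0.0], [0.4, -2.6, 0.0], [0.3, -2.6, 0.1], [0.4, -2.6, 0.0]] "spin": [np.float64(-2.2), np.float64(-2.2), np.float64(-2.2), np.float64(-2.2), np.float64(-2.2)]
"delta_pos": [[0.4, -2.5, 0.0], [0.3, -2.5, 0.0], [0.4, -2.5, 0.0], [0.3, -2.5, 0.0], [0.4, -2.5, 0.0]] "spin": [np.float64(-2.2), np.float64(-2.2), np.float64(-2.2), np.float64(-2.2), np.float64(-2.2)]
"delta_pos": [[0.3, -2.5, 0.0], [0.4, -2.4, 0.1], [0.3, -2.4, 0.0], [0.3, -2.4, 0.0], [0.3, -2.4, 0.0]] "spin": [np.float64(-2.2), np.float64(-2.2), np.float64(-2.2), np.float64(-2.2), np.float64(-2.2)]
"delta_pos": [[0.4, -2.4, 0.0], [0.3, -2.4, 0.0], [0.3, -2.3, 0.0], [0.3, -2.4, 0.0], [0.3, -2.3, 0.1]] "spin": [np.float64(-2.2), np.float64(-2.2), np.float64(-2.3), np.float64(-2.2), np.float64(-2.2)]
"delta_pos": [[0.3, -2.3, 0.0], [0.3, -2.3, 0.0], [0.2, -2.2, 0.0], [0.3, -2.3, 0.0], [0.3, -2.2, 0.0]] "spin": [np.float64(-2.2), np.float64(-2.2), np.float64(-2.2), np.float64(-2.2), np.float64(-2.2)]
```

View pics/w2.png

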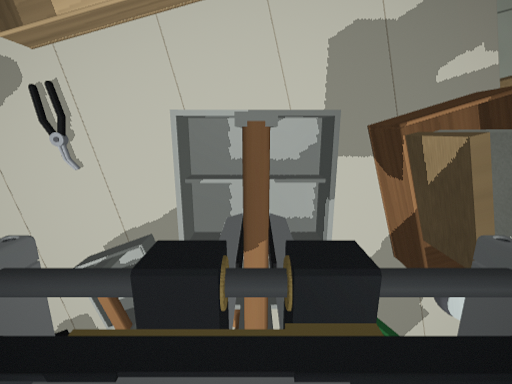

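The tray is held square in the jaws (far corners at (172,112) and (340,112)). I carry it to the caddy.

Emit:
servo_tool:
  jaw: [0,0,0,0,0]
  delta_pos:
    - [0.2,-1.3,0]
    - [0.4,-2.6,0]
    - [0.4,-2.6,0]
    - [0.4,-2.6,0]
    - [0.4,-2.6,0]
  spin: [-1.1,-2.2,-2.2,-2.2,-2.2]

```text
t: 6.7
tcp_pos: [611.3, -260.6, 238.8]
ee_rot: [-3.138, 0.108, 0.003]
force: [0.5, 0.2, -3.6]
opening: 0.171
gripper_force: 40.0
```

Emit:
servo_tool:
  jaw: [0,0,0,0,0]
  delta_pos:
    - [0.4,-2.5,0]
    - [0.4,-2.5,0]
    - [0.4,-2.5,0]
    - [0.3,-2.5,0]
    - [0.4,-2.5,0]
  spin: [-2.2,-2.2,-2.2,-2.2,-2.2]

```text
t: 7.2
tcp_pos: [629.0, -135.8, 238.9]
ee_rot: [-3.134, -0.193, 0.004]
force: [-0.1, 0.7, -2.2]
opening: 0.163
gripper_force: 40.0
```

Emit:
servo_tool:
  jaw: [0,0,0,0,0]
  delta_pos:
    - [0.3,-2.5,0]
    - [0.4,-2.4,0]
    - [0.3,-2.4,0]
    - [0.3,-2.4,0]
    - [0.3,-2.4,0]
  spin: [-2.2,-2.2,-2.2,-2.2,-2.2]

```text
t: 7.7
tcp_pos: [620.8, -14.4, 239.0]
ee_rot: [-3.102, -0.493, 0.004]
force: [0.2, -0.1, -3.8]
opening: 0.17
gripper_force: 40.0
```

Emit:
servo_tool:
  jaw: [0,0,0,0,0]
  delta_pos:
    - [0.4,-2.4,0]
    - [0.3,-2.4,0]
    - [0.3,-2.3,0]
    - [0.3,-2.4,0]
    - [0.3,-2.3,0]
  spin: [-2.2,-2.2,-2.2,-2.2,-2.2]

```text
t: 8.2
tcp_pos: [590.6, 100.5, 239.1]
ee_rot: [-3.04, -0.788, 0.004]
force: [-0.5, -0.1, -3.1]
opening: 0.167
gripper_force: 40.0
```

Emit:
servo_tool:
  jaw: [0,0,0,0,0]
  delta_pos:
    - [0.3,-2.3,0]
    - [0.3,-2.3,0]
    - [0.3,-2.2,0]
    - [0.3,-2.2,0]
    - [0.2,-1.0,0]
  spin: [-2.2,-2.2,-2.2,-2.2,-1.0]

```text
t: 8.7
tcp_pos: [547.4, 193.2, 239.1]
ee_rot: [-2.96, -1.047, 0.005]
force: [0.0, 0.2, -3.3]
opening: 0.164
gripper_force: 40.0
```

```bash
python3 - <<'E'
from h import *
s=arm.state(); print(s['tcp_pos'],s['ee_rot'])
d=np.load('pics/w2.npz'); t=np.array([573.4,-376.9]); h=np.radians(-14.07)
T=np.array([[np.cos(h),np.sin(h)],[np.sin(h),-np.cos(h)]])
for u,v in((172,112),(340,112)): print('rel',T@(at(d,u,v,209)[:2]-t))
a=snap('wrist','w3');b=snap('top','top3')
p=b['pixels'][:,:,::-1]
c=cv2.resize(p[97:227,115:245],(384,384),interpolation=cv2.INTER_CUBIC)
cv2.imwrite('pics/c3.png',np.hstack([c,a['pixels'][:,100:500,::-1]]))
E
python3 plan.py 534.7 210 240 41 3
```

```text
[547.37971166 193.23437175 239.11701893] [-2.95967467 -1.04718878  0.00468751]
rel [ 78.90243019 -57.2298182 ]
rel [78.93704013 61.11640669]
at [548.4 192.1 239.6] head 38.88 t 8.8
"delta_pos": [[0.0, -0.8, 0.0], [0.1, -0.7, 0.0], [0.0, -0.8, 0.0]] "spin": [np.float64(-0.7), np.float64(-0.7), np.float64(-0.7)]
```

View pics/c3.png

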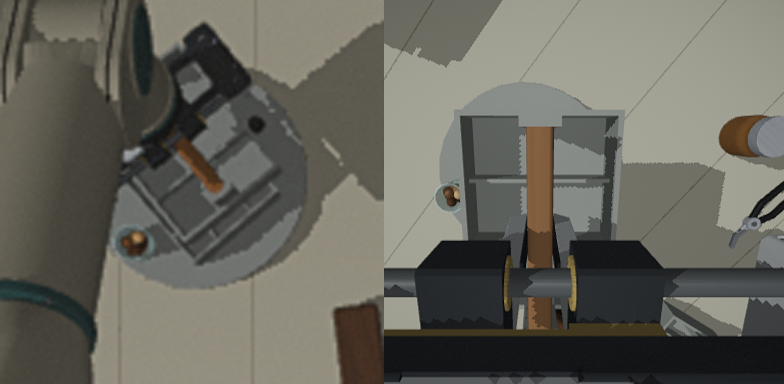

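Run:
```python
from h import *
from scipy.optimize import least_squares
d=np.load('pics/top0.npz');print('disc top0',at(d,135+186/4-.4,107+200/4-.4,22), [at(d,135+x/4-.4,107+y/4-.4,22)[:2].round(0) for x,y in((35,200),(337,200),(186,47),(186,352))])
d=np.load('pics/w3.npz')
P=np.array([at(d,u,v,22)[:2] for u,v in((156,165),(239,82),(172,130),(196,97),(291,97))])
r=least_squares(lambda c:np.linalg.norm(P-c,axis=1)-125,[535,205]);print('wrist disc',r.x,r.fun.round(1))
```

```text
disc top0 [536.7151065  212.44221018  22.        ] [array([537., 337.]), array([536.,  88.]), array([664., 213.]), array([411., 212.])]
wrist disc [538.41843738 204.89868739] [ 3.5  1.8 -5.1  1.1 -0.5]
```

Emit:
servo_tool:
  jaw: [0,0,0,0,0]
  delta_pos:
    - [0,-1,0]
    - [0,-0.9,0]
    - [0,0,1.5]
    - [0,0,2]
    - [0,0,1]
  spin: [-1,-1,0,0,0]

```text
t: 9.3
tcp_pos: [536.8, 204.2, 194.1]
ee_rot: [-2.946, -1.091, 0.003]
force: [-0.6, 0.1, -3.8]
opening: 0.167
gripper_force: 40.0
```

Emit:
servo_tool:
  jaw: [0,0,0]
  delta_pos:
    - [0,0,0.5]
    - [0,0,0.4]
    - [0,0,0]
  spin: [0,0,0]

```text
t: 9.6
tcp_pos: [538.0, 204.3, 186.5]
ee_rot: [2.946, 1.091, -0.0]
force: [-0.4, 0.8, -3.5]
opening: 0.165
gripper_force: 40.0
```

```bash
python3 plan.py 536 207.5 144 41 5
python3 - <<'E'
from h import *
d=snap('scene','s4'); a=snap('wrist','w4')
p=d['pixels'][:,:,::-1]
c=cv2.resize(p[140:280,290:430],(500,500),interpolation=cv2.INTER_CUBIC)
cv2.imwrite('pics/c4.png',np.hstack([c,cv2.resize(a['pixels'][50:300,100:250,::-1],(300,500))]))
E
```

```text
at [538.  204.3 186.5] head 40.64 t 9.6
"delta_pos": [[0.0, -0.1, 0.8], [0.0, 0.0, 0.9], [0.0, -0.1, 0.8], [0.0, -0.1, 0.9], [0.1, -0.1, 0.8]] "spin": [np.float64(-0.1), np.float64(-0.0), np.float64(-0.1), np.float64(-0.1), np.float64(-0.1)]
```

View pics/c4.png

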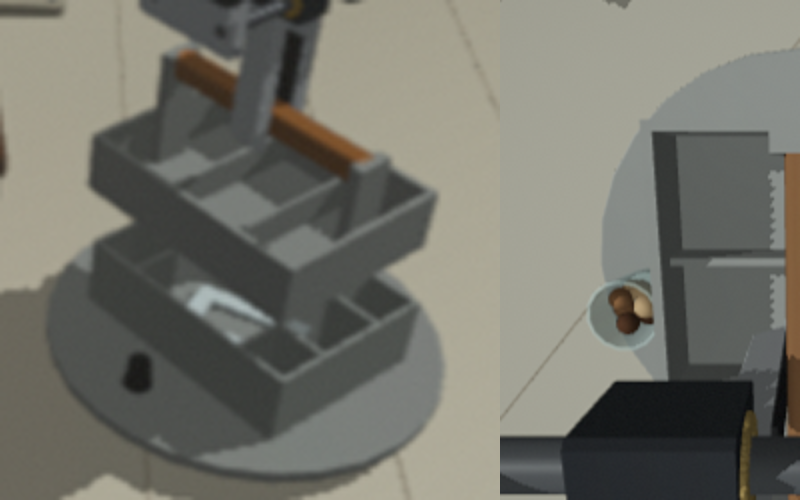

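Run:
```python
from h import *
d=np.load('pics/s4.npz');k=140/500
A=np.array([at(d,290+x*k,140+y*k,152.5) for x,y in((292,270),(437,193),(92,138))])
B=np.array([at(d,290+x*k,140+y*k,70) for x,y in((278,380),(418,303),(93,240))])
for P in(A,B):print(P.round(0)[:,:2].tolist(),'centre',(P[1]+P[2])[:2]/2, [np.degrees(np.arctan2(*(P[i]-P[j])[1::-1])).round(1) for i,j in((0,2),(1,0))],[np.linalg.norm(P[i]-P[j]).round() for i,j in((0,2),(1,0))])
```

```text
[[639.0, 212.0], [562.0, 302.0], [524.0, 108.0]] centre [542.57914379 205.13638525] [np.float64(41.8), np.float64(130.6)] [np.float64(155.0), np.float64(119.0)]
[[636.0, 218.0], [561.0, 309.0], [517.0, 116.0]] centre [538.90095864 212.41411509] [np.float64(40.5), np.float64(129.6)] [np.float64(157.0), np.float64(119.0)]
```

Emit:
servo_tool:
  jaw: [0,0,0,0,0]
  delta_pos:
    - [0.1,-0.6,0.2]
    - [0,0,0.8]
    - [0,0,0.8]
    - [0,0,0.8]
    - [0,0,0.5]
  spin: [0,0,0,0,0]

```text
t: 10.2
tcp_pos: [534.2, 209.5, 154.3]
ee_rot: [2.946, 1.091, -0.002]
force: [0.1, -0.1, -4.5]
opening: 0.17
gripper_force: 40.0
```

Emit:
servo_tool:
  jaw: [0,0,0,0]
  delta_pos:
    - [0,0,0.4]
    - [0,0,0.3]
    - [0,0,0]
    - [0,0,0]
  spin: [0,0,0,0]

```text
t: 10.6
tcp_pos: [534.9, 209.7, 148.6]
ee_rot: [2.946, 1.091, 0.0]
force: [-0.9, -0.0, -3.2]
opening: 0.166
gripper_force: 40.0
```

Emit:
servo_tool:
  jaw: [0,0,0,0,0]
  delta_pos:
    - [0,0,0.2]
    - [0,0,0.2]
    - [0,0,0]
    - [0,0,0.1]
    - [0,0,0]
  spin: [0,0,0,0,0]

```text
t: 11.1
tcp_pos: [534.6, 210.0, 144.0]
ee_rot: [-2.945, -1.092, -0.0]
force: [-2.3, 1.1, 3.6]
opening: 0.169
gripper_force: 40.0
```

Run:
```python
from h import *
s=arm.state();print(s['tcp_pos'],s['force'])
d=snap('scene','s5');p=d['pixels'][:,:,::-1]
cv2.imwrite('pics/c5.png',cv2.resize(p[140:280,290:430],(560,560),interpolation=cv2.INTER_CUBIC))
```

```text
[534.56505977 209.98954272 144.03836249] [-2.29645897  1.11246439  3.61736538]
```

View pics/c5.png

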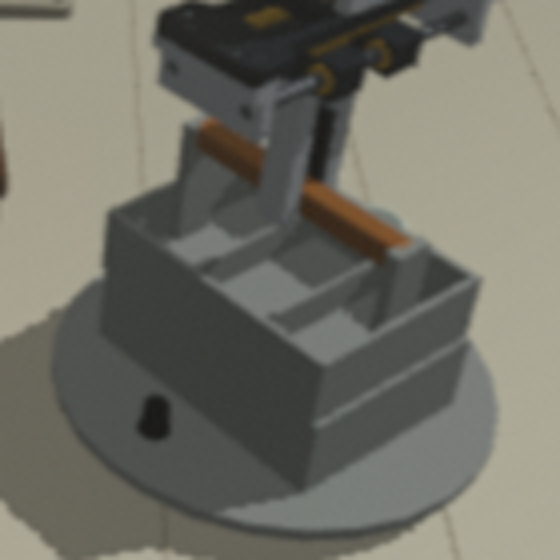

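Seated flush: the tray sits on the rim with an even seam from (105,275) to (465,345), and the wrist force has turned to +3.6 N. I release and rise.

Emit:
servo_tool:
  jaw: [0.5,0.5,0.5,0.5,0.5]
  delta_pos:
    - [0,0,0]
    - [0,0,0]
    - [0,0,0]
    - [0,0,0]
    - [0,0,0]
  spin: [0,0,0,0,0]

```text
t: 11.65
tcp_pos: [534.8, 209.6, 143.4]
ee_rot: [2.946, 1.091, 0.0]
force: [0.2, 0.6, 0.2]
opening: 0.498
gripper_force: 0.0
```

Emit:
servo_tool:
  jaw: [0.5,0.5,0.5,0.5,0.5]
  delta_pos:
    - [0,0,-0.5]
    - [0,0,-1.5]
    - [0,0,-3]
    - [0,0,-3]
    - [0,0,-2]
  spin: [0,0,0,0,0]

```text
t: 12.15
tcp_pos: [535.5, 209.6, 245.8]
ee_rot: [2.946, 1.091, 0.004]
force: [1.0, 0.2, 0.4]
opening: 0.5
gripper_force: 0.0
```

Emit:
servo_tool:
  jaw: [0.5,0.5,0.5,0.5,0.5]
  delta_pos:
    - [0,0,-3]
    - [0,0,-1]
    - [0,0,0]
    - [0,0,0]
    - [0,0,0]
  spin: [0,0,0,0,0]

```text
t: 12.65
tcp_pos: [533.8, 209.6, 282.0]
ee_rot: [2.946, 1.091, -0.004]
force: [0.5, -0.3, -0.7]
opening: 0.502
gripper_force: 0.0
```

Run:
```python
from h import *
d=snap('scene','s6');a=snap('wrist','w6');p=d['pixels'][:,:,::-1]
cv2.imwrite('pics/c6.png',np.hstack([cv2.resize(p[140:280,290:430],(384,384),interpolation=cv2.INTER_CUBIC),a['pixels'][:,100:500,::-1]]))
print(arm.state()['force'])
```

```text
[ 0.34295588  0.30816766 -0.20330438]
```

View pics/c6.png

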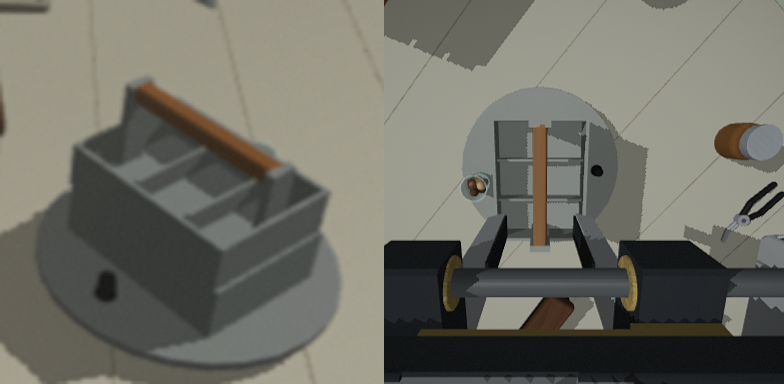

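The tray sits flat and level on the caddy, the cup at (475,186) is upright, and the gripper is clear.

```bash
python3 -c "
from bench import arm
print(arm.job_done())"
```

```text
the job is handed in; nothing more can be done
None
```

The oblong tray is on the caddy, flat on the rim and released, with the bead cup upright. I kept clear of the square tray. The job was handed in at about 12.7 s; `arm.job_done()` gave no verdict, so I can't confirm the judged result.

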